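# Sort tagged filter cassettes onto the accept and reject stands

### The job

Two filter cassettes lean in the rack, each with a metal tag on its top end. Put the cassette with the round tag on the stand whose base carries the round mark (accepted) and the one with the long bar tag on the stand with the bar mark (rejected), each seated squarely in its slanted cradle with its tag end up, bottom end on the ledge and leaning back flat. The stands are set to unknown heights, so lower each cassette gently until you feel the ledge, never drop or ram it, and leave the timer, vial and petri dish where they are.

Things in the scene. Friction and masses are not known exactly. Their poses are not given: they have to be found in the camera images.
- cassette_round: Grey cassette, box 30 thick (own x) x 100 wide (y) x 120 long (z), 0.18 to 0.33 kg. Origin: centre of its bottom end; z runs to the top end, which bears a metal tag: a round disc 26 across, 6 high. Grip across the 30 mm thickness, in the top 55 mm (cradles cover the rest). Starts in either bay of the rack, leaning 35 deg, top toward the rack's -x.
- cassette_bar: Grey cassette, box 30 thick (own x) x 100 wide (y) x 120 long (z), 0.18 to 0.33 kg. Origin: centre of its bottom end; z runs to the top end, which bears a metal tag: a long bar, 14 x 80 along own y, 6 high. Grip across the 30 mm thickness, in the top 55 mm (cradles cover the rest). Starts in either bay of the rack, leaning 35 deg, top toward the rack's -x.
- stand_round_seat (a point): Point on the desk, straight below the origin of a seated cassette (in stand axes, x = 25.6, y = 0, z = 0). The cradle's HEIGHT IS NOT REPORTED: its inner corner is 62 to 112 mm above the desk; a seated cassette's origin is 6.3 mm above that corner. The cradle is sprung: from about 5 N on it gives way, 8 mm in all, then stands hard.
- stand_bar_seat (a point): Point on the desk, straight below the origin of a seated cassette (in stand axes, x = 25.6, y = 0, z = 0). The cradle's HEIGHT IS NOT REPORTED: its inner corner is 62 to 112 mm above the desk; a seated cassette's origin is 6.3 mm above that corner. The cradle is sprung: from about 5 N on it gives way, 8 mm in all, then stands hard.
- rack: Fixed rack, base 150 (x) x 250 (y) x 10 mm; origin under its centre, z up. Two bays at y = +62.5 and -62.5: L-shaped cradles leaning 35 deg, top toward -x; inner corner at x = 35, z = 34. Cradle: back plate 5 thick, 57 up along the cassette; ledge square to it, 37 deep; side cheeks 110 apart, 21 high. Draw cassettes out along their own z.
- stand_round: Fixed stand for accepted cassettes: grey base 150 (x) x 124 (y) x 12 mm, with a metal disc 32 mm across raised 6 mm on its -x end. Origin: centre of the base's underside, z up. On its column a white cradle like the rack's, leaning 25 deg toward the stand's -x: inner corner at x = 12 mm, cheeks 112 apart. Cradle height differs each time: see point.
- stand_bar: Fixed stand for rejected cassettes: grey base 150 (x) x 124 (y) x 12 mm, with a metal bar 14 x 90 mm along y raised 6 mm on its -x end. Origin: centre of the base's underside, z up. On its column a white cradle like the rack's, leaning 25 deg toward the stand's -x: inner corner at x = 12 mm, cheeks 112 apart. Cradle height differs each time: see point.
- amber_vial: Bystander: brown glass vial, 28 mm wide, 64 high, standing behind the work; origin under its centre.
- lab_timer: Bystander: flat white timer 60 x 66 x 19 mm, behind the work; origin under its centre.
- petri_0: Bystander: round petri dish, 60 mm across, 15 high, at the front of the desk; origin under its centre.

How it is judged:
By the outcome, as a careful person would: the job done as asked, in the order asked, and still so for the second after the job is handed in, with the robot touching nothing.
It also fails if it takes over 72 s, if anything falls off the work surface, if the arm or the gripper's body presses on something with over 40 N, if the wrist force passes 120 N, or if a joint passes its speed limit or range.

### The arm

A 7-joint arm with a two-finger parallel gripper is mounted at the origin on a cart in front of the work surface, level with it; the furniture and walls round the work are solid. World frame = base frame: x ahead of the robot, y to its left, z up, the work surface at z = 0. Lengths are in m, angles in rad, forces in N, time in s.
With the tool pointing down it reaches from about 0.4 to 0.9 m from the base axis. Payload 5.6 kg.
Tool frame: the origin (TCP) lies on the centre line of the jaws, within the pads' length; the fingertips stand r.tip_extent ahead of it and the grasp point (between the pads) lies 8 mm behind it (r.tip_extent is the distance from the TCP to the fingertips, in m); z points along the fingers, y is the line along which they close (so a half turn about z gives the same grasp; the last joint's range is limited). The gripper opens to 92 mm and grips with 3 to 60 N. Pads are 20 mm wide; open, the fingers measure 128 mm over their backs; the gripper's body (75 mm by 189 mm) begins 69 mm behind the grasp point.
Start: joints at [1.117, 0.468, -0.012, 1.603, 0.006, 1.071, -0.056], TCP at [0.26, -0.596, 0.226] pointing down, gripper open.
Joint ranges: [-2.53, 2.53], [-0.31, 2.02], [-1.57, 1.55], [0.28, 2.44], [-1.29, 4.43], [0.15, 1.84], [-2.92, 2.92]. Speed limits (rad/s): [2.57, 2.57, 3.14, 3.14, 3.14, 3.14, 3.14].

### API

Orientations are given as a unit quaternion [w, x, y, z].
In Python, from bench import r, imaging gives the robot as it stands.
- The arm moves only by the tool arm_command, never from a script. Its argument "plan" is a list of rows, each a list of 3 entries, a list of its own where there are three numbers: the closure, from 0 (fully open) to 1 (shut), then the shift along the tool's x, y, z normalised to -1 to 1, where 1 is 0.4 m, then the turn, a rotation vector about the tool's x, y, z normalised to -1 to 1, where 1 is 90 degrees. In form: [[jaw, [dx, dy, dz], [wx, wy, wz]], ...]. A call has 1 to 12 rows; each row is the pose to reach, as a shift and turn from the pose commanded when the call began, along the tool's axes at that moment; what a row does not reach only later rows make up. A row lasts 1/10 s, in which the tool goes at most 50 mm and 8.59 degrees, less where a joint would pass 70% of its speed; a pose out of reach is approached as far as the arm can. A call with a number of a shift or a turn outside -1 to 1 is refused whole. A call with a gripper value outside its range is refused whole. The fingers move at their own pace and stop on an object; "grip_force" is the grip in N (left out, the last holds). Time passes only in rows, so rows that repeat a pose let the fingers close. It gives the time, the measured TCP pose, the force, the opening and the grip force at its end, in the units of the state.
- r.state(): the state, without advancing time (a new reading comes with each control period).
- imaging.camera(name): name is "scene" or "side" or "wrist"; returns (picture, depth): 420x560x3 uint8, red, green, blue; 420x560 float32, m along the optical axis (not along the pixel's ray), 0 where there is no reading.
- imaging.calibration(name): a dict with "K" (3x3 intrinsics, pixels), "extrinsics" (4x4, takes a point from world to camera coordinates). Camera axes: x right, y up, looking along -z (the intrinsics and any distortion apply to the point x, -y, -z); pixel columns grow to the right and rows downward; lengths in m; the calibration is good to about 2 mm. A picture is of the moment at which its call begins: read the wrist's pose just before it. calibration takes no time and is no camera call; for the wrist camera it gives the pose at the moment of the call.
- r.sign_off(): hands the job in; it is judged then, once.
Trained networks look in the newest picture that a camera, given by its name, has taken for a name from the list of things; names that differ only in an ending like _2 or _b are one class to them, and where a whole thing is asked for, a point or a joint stands for the part that bears it (a point fixed in the world has none). Each returns a list of dicts, best first, with "conf" (0 to 1); they miss things now and then, are a little off and sometimes report something else, mostly with a low value. They report only what shows in the picture. A call takes as long as a camera call.
- imaging.look_for(label, camera): "xy" ([column, row] in pixels, amid what is visible of it).
- imaging.trace(label, camera): "mask" (420x560 bool, what is visible of it) and "xy" ([column, row] in pixels, amid what is visible of it).
The state is a dict: "time_s": time; "qpos": joint angles; "dq": joint speeds; "tau": joint torques, N m; "position": TCP position; "orientation": TCP orientation; "ft_force": force on the tool from outside, world axes, zero at the start; "ft_torque": the same for the moment, N m; "gripper_width": opening from 0.0 (shut) to 1.0 (fully open); "grip_force": force on a finger pad.
Only numpy, scipy, OpenCV 4.12 (cv2) and the standard library are available. Lean on these libraries where they do the work, as an engineer would, in place of code of your own. Each camera call takes 0.05 s, during which the arm holds its last target. There are 200 camera calls.

## Working session

There is one attempt and no reset: what is moved stays moved. The work goes in short steps, Python scripts to look and compute and a tool call to move; the robot and the scene stay as the last step left them, time stands still between calls to the robot, and variables do not carry over. Pictures are saved under pics/ and viewed, at most 10 in all, crops included, and the job is handed in when it is done.

Besides the shell and the picture viewer there is one more tool, called after "Emit:" as name(argument=value, ...), one argument or row to a line, values as JSON. arm_command: Moves the arm, as the interface text tells. Scaled input: -1 to 1 covers 0.4 m each way for a shift and 90 degrees each way for a turn. Its arguments: {"type":"object","properties":{"plan":{"type":"array","items":{"type":"array"}},"grip_force":{"type":"number"}},"required":["plan"]}

```bash
ls; mkdir -p pics; python3 - <<'E'
from bench import r, imaging
import cv2,numpy as np
s=r.state();print(s,r.tip_extent)
for n in("scene","side"):
    p,d=imaging.camera(n);cv2.imwrite(f"pics/{n}0.png",p[:,:,::-1]);np.savez(f"{n}0.npz",p=p,d=d)
    c=imaging.calibration(n);print(n,c["K"],np.round(c["extrinsics"],3), [k for k in c])
    for l in("cassette_round","cassette_bar","rack","stand_round","stand_bar","lab_timer","amber_vial","petri_0"):
        print(l,[(np.round(a["xy"]),round(a["conf"],2)) for a in imaging.look_for(l,n)][:3])
E
```

```text
pics
{'time_s': 0.0, 'qpos': array([ 1.11696894,  0.46835029, -0.01164753,  1.60365915,  0.00603784,
        1.07134836, -0.05631726]), 'dq': array([-8.82664188e-04, -3.95018195e-05,  2.05423908e-04,  1.29537771e-03,
       -1.42678865e-03, -6.10771656e-04,  5.36727222e-04]), 'tau': array([ 1.10655058e-04, -5.20564413e+01, -1.22152671e-02, -2.43750751e+01,
       -5.66284417e-02,  1.72120443e-02,  1.52547950e-04]), 'position': array([ 0.25931404, -0.59541323,  0.22464308]), 'orientation': array([-8.30812204e-04,  9.78978662e-01,  2.03960853e-01, -2.41958034e-04]), 'ft_force': array([ 0.44041692,  0.3438626 , -0.22041789]), 'ft_torque': array([-0.04575452,  0.04584194,  0.01099937]), 'grip_force': 0.0, 'gripper_width': 0.9977759555764325} 0.011
scene [[413.88877645   0.         279.18056613]
 [  0.         413.88877645 209.48431406]
 [  0.           0.           1.        ]] [[-0.705 -0.71  -0.     0.324]
 [ 0.586 -0.582  0.564 -0.359]
 [-0.4    0.397  0.826 -0.884]
 [ 0.     0.     0.     1.   ]] ['K', 'extrinsics']
cassette_round [(array([187., 265.]), 0.68)]
cassette_bar [(array([2
[... 271 characters left out ...]
07.]), 0.76)]
side [[416.1078393    0.         281.99432235]
 [  0.         416.1078393  208.12677037]
 [  0.           0.           1.        ]] [[-0.831 -0.557  0.006  0.403]
 [ 0.252 -0.365  0.896 -0.224]
 [-0.497  0.746  0.444 -0.736]
 [ 0.     0.     0.     1.   ]] ['K', 'extrinsics']
cassette_round [(array([198., 246.]), 0.73), (array([243., 221.]), 0.26)]
cassette_bar [(array([244., 221.]), 0.8)]
rack [(array([222., 280.]), 0.68), (array([229., 206.]), 0.31), (array([377., 221.]), 0.25)]
stand_round [(array([333., 189.]), 0.79)]
stand_bar [(array([285., 219.]), 0.91)]
lab_timer [(array([205., 229.]), 0.59)]
amber_vial [(array([228., 205.]), 0.55)]
petri_0 [(array([376., 220.]), 0.61)]
```

```bash
python3 - <<'E'
import cv2
for n in("scene","side"):
    i=cv2.imread(f"pics/{n}0.png")
    cv2.imwrite(f"pics/{n}0c.png",cv2.resize(i[110:350,120:440],(800,600),interpolation=cv2.INTER_CUBIC))
E
```

```text
(no output)
```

View pics/scene0c.png

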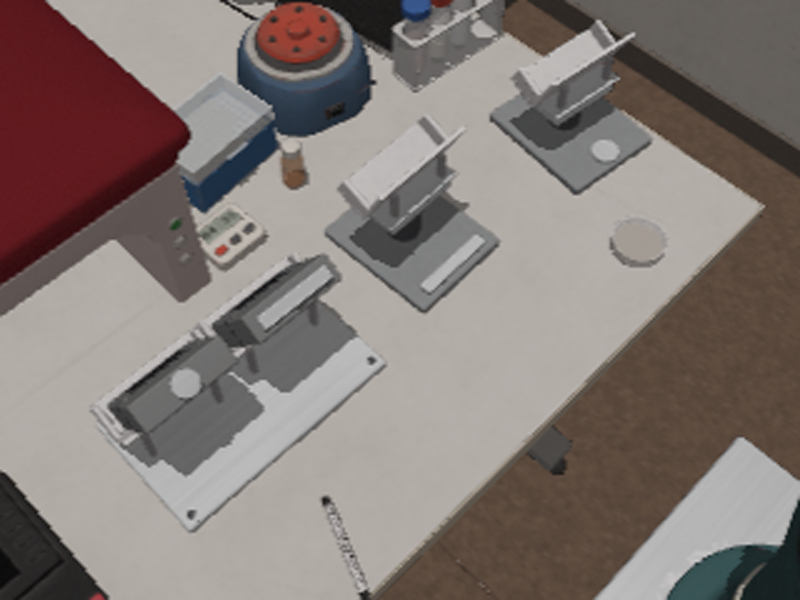

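View pics/side0c.png

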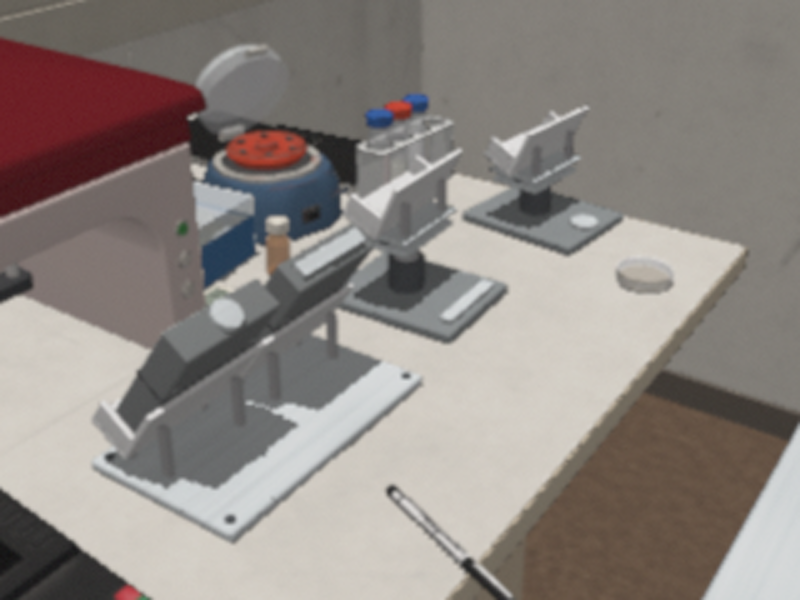

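The scene view (crop) shows the rack at lower left, with the round-tag cassette in the near-left bay (crop 185,383) and the bar-tag one in the right bay (295,298). The bar stand is at (412,215) and the round stand at (570,105). All of them lean toward the lower right, on the mark side. Next I'll fit the poses from depth.

```bash
cat > h.py <<'E'
import numpy as np,cv2
from scipy.spatial import cKDTree
from scipy.optimize import least_squares
def cloud(d,c):
    K=c["K"];E=np.array(c["extrinsics"]);v,u=np.indices(d.shape)
    P=np.stack([(u-K[0,2])/K[0,0]*d,-(v-K[1,2])/K[1,1]*d,-d],-1)
    return (P-E[:3,3])@E[:3,:3]
def proj(P,c):
    E=np.array(c["extrinsics"]);q=P@E[:3,:3].T+E[:3,3];K=c["K"]
    return np.stack([q[:,0]/-q[:,2]*K[0,0]+K[0,2],-q[:,1]/-q[:,2]*K[1,1]+K[1,2]],1)
def box(c,s,R=np.eye(3),n=.004):  # surface samples
    out=[]
    for a in range(3):
        b,e=[i for i in range(3) if i!=a]
        g=np.stack(np.meshgrid(*[np.linspace(-s[i]/2,s[i]/2,max(2,int(s[i]/n)+1)) for i in(b,e)]),-1).reshape(-1,2)
        for sg in(-1,1):
            p=np.zeros((len(g),3));p[:,b]=g[:,0];p[:,e]=g[:,1];p[:,a]=sg*s[a]/2;out.append(p)
    return np.vstack(out)@R.T+np.array(c)
def ry(t): return np.array([[np.cos(t),0,np.sin(t)],[0,1,0],[-np.sin(t),0,np.cos(t)]])
def rz(t): return np.array([[np.cos(t),-np.sin(t),0],[np.sin(t),np.cos(t),0],[0,0,1]])
def cradle(corner,lean,gap,tz=.057,cass=None):
    # local frame: corner at inner edge, x out of back plate, z up along plate
    P=[box((-.0025,0,.026),(.005,gap+.006,.062)),box((.0185,0,-.0025),(.037,gap+.006,.005))]
    if cass: 
        P.append(box((.015,0,.06),(.03,.1,.12)))
        P.append(box((.015,0,.123),(.023,.023,.006) if cass=="round" else (.014,.08,.006)))
    return np.vstack(P)@ry(-lean).T+np.array(corner)
D=np.deg2rad
def stand(mark,h):
    m=box((-.0575,0,.015),(.028,.028,.006) if mark=="round" else (.014,.09,.006))
    return np.vstack([box((0,0,.006),(.15,.124,.012))]),m,cradle((.012,0,h),D(25),.112)
def rack(b):  # b: name in +y bay
    o="bar" if b=="round" else "round"
    return np.vstack([box((0,0,.005),(.15,.25,.01)),cradle((.035,.0625,.034),D(35),.11,cass=b),cradle((.035,-.0625,.034),D(35),.11,cass=o)])
def fit(obs,model,x0):
    # model(x)->points local; x=[x,y,yaw,(h)]
    x=np.array(x0,float)
    def res(x):
        M=model(x);L=(obs-[x[0],x[1],0])@rz(x[2])
        return np.minimum(cKDTree(M).query(L)[0],.02)
    s=least_squares(res,x,loss="soft_l1",f_scale=.003,diff_step=1e-3,x_scale=[.01,.01,.05,.01][:len(x)])
    return s.x,np.median(res(s.x))
E
cat > m.py <<'E'
from bench import r,imaging
from h import *
C={};M={}
for n in("scene","side"):
    p,d=imaging.camera(n);c=imaging.calibration(n);W=cloud(d,c);C[n]=W
    fl=W[(d>0)&(abs(W[...,2])<.015)];print(n,"desk z",np.median(fl[:,2]),fl[:,2].std())
    for l in("rack","stand_round","stand_bar","amber_vial","lab_timer","petri_0","cassette_round","cassette_bar"):
        t=imaging.trace(l,n)
        for k,a in enumerate(t[:2]):
            P=W[a["mask"]&(d>0)];M.setdefault(l,[]).append((n,a["conf"],P))
            print(n,l,round(a["conf"],2),np.round(a["xy"]),len(P),np.round(np.median(P,0),3),np.round(P[:,2].max(),3))
import pickle;pickle.dump((C,M),open("m.pkl","wb"))
E
python3 m.py
```

```text
scene desk z 0.0013976219584135492 0.004930642001454402
scene rack 0.67 [216. 273.] 4526 [0.5   0.169 0.011] 0.135
scene stand_round 0.69 [350. 155.] 2255 [ 0.508 -0.324  0.016] 0.136
scene stand_bar 0.91 [288. 196.] 2883 [ 0.529 -0.085  0.017] 0.152
scene amber_vial 0.61 [237. 175.] 183 [ 0.68  -0.055  0.04 ] 0.068
scene lab_timer 0.84 [214. 206.] 399 [0.668 0.05  0.017] 0.024
scene lab_timer 0.49 [286. 199.] 2934 [ 0.529 -0.084  0.016] 0.152
scene petri_0 0.78 [375. 206.] 370 [ 0.355 -0.262  0.016] 0.021
scene petri_0 0.6 [286. 197.] 2844 [ 0.529 -0.083  0.017] 0.152
scene cassette_bar 0.68 [233. 229.] 856 [0.504 0.107 0.141] 0.153
side desk z -0.0005185889914324888 0.005273972806239074
side rack 0.77 [220. 279.] 6015 [0.52  0.187 0.009] 0.081
side rack 0.26 [339. 188.] 1806 [ 0.513 -0.318  0.018] 0.133
side stand_round 0.77 [335. 188.] 1818 [ 0.513 -0.317  0.017] 0.133
side stand_bar 0.85 [287. 220.] 2682 [ 0.532 -0.077  0.018] 0.148
side amber_vial 0.69 [229. 205.] 176 [ 0.685 -0.05   0.039] 0.064
side cassette_round 0.78 [197. 247.] 1535 [0.506 0.246 0.128] 0.152
side cassette_round 0.32 [378. 218.] 295 [ 0.355 -0.252  0.014] 0.018
side cassette_bar 0.93 [243. 220.] 929 [0.501 0.117 0.133] 0.15
```

```bash
cat > f.py <<'E'
import pickle
from h import *
C,M=pickle.load(open("m.pkl","rb"))
for n in("scene","side"):
    for l,name in(("stand_round","round"),("stand_bar","bar"),("rack",None)):
        obs=max([m for m in M[l] if m[0]==n],key=lambda m:m[1])[2]
        if l=="rack": obs=np.vstack([obs]+[m[2] for k in("cassette_round","cassette_bar") for m in M.get(k,[]) if m[0]==n and m[1]>.6])
        b=obs[(obs[:,2]>.004)&(obs[:,2]<.02)]
        (cx,cy),wh,a=cv2.minAreaRect((b[:,:2]*1e3).astype(np.float32))
        obs=obs[obs[:,2]>.004]; obs=obs[::max(1,len(obs)//1500)]
        best=[]
        for y0 in D(np.array([-20,0,20,])):
            if name:
                f=lambda x:np.vstack(stand(name,x[3]))
                for h in(.07,.1): best.append(fit(obs,f,[cx/1e3,cy/1e3,y0,h])+("",))
            else:
                for bb in("round","bar"):
                    R=rack(bb);best.append(fit(obs,lambda x:R,[cx/1e3,cy/1e3,y0])+(bb,))
        best.sort(key=lambda s:s[1]);x,e,t=best[0]
        print(n,l,"rect",np.round([cx,cy,*wh,a]),"fit",np.round(x,4),"yaw",np.rad2deg(x[2]).round(1),"med",e.round(4),t,"2nd",best[1][0].round(3),best[1][1].round(4))
E
time python3 f.py
```

```text
scene stand_round rect [ 513. -339.  129.  150.   84.] fit [ 0.5063 -0.3372 -0.0758  0.0825] yaw -4.3 med 0.0026  2nd [ 0.506 -0.337 -0.076  0.082] 0.0026
scene stand_bar rect [534. -94. 151. 125.   2.] fit [ 0.5273 -0.0938  0.0462  0.0985] yaw 2.6 med 0.0026  2nd [ 0.527 -0.093 -0.012  0.098] 0.0026
scene rack rect [517. 157. 250. 148.  89.] fit [ 0.5198  0.1583 -0.0116] yaw -0.7 med 0.0022 round 2nd [0.519 0.157 0.006] 0.0022
side stand_round rect [ 517. -333.  126.  151.   84.] fit [ 0.5122 -0.335  -0.0941  0.078 ] yaw -5.4 med 0.0024  2nd [ 0.512 -0.335 -0.093  0.078] 0.0024
side stand_bar rect [ 596. -209.  168.  444.   32.] fit [ 0.5304 -0.0924  0.0386  0.0977] yaw 2.2 med 0.0025  2nd [ 0.53  -0.092  0.039  0.098] 0.0025
side rack rect [567. 119. 331. 245.  90.] fit [5.215e-01 1.576e-01 1.000e-04] yaw 0.0 med 0.002 round 2nd [0.521 0.158 0.   ] 0.0021
real	0m27.892s
user	0m28.200s
sys	0m0.103s
```

```bash
cat > g.py <<'E'
from bench import r,imaging
from h import *
from scipy.spatial.transform import Rotation as Ro
def toolR(lean,yaw): # tool for a cassette leaning 'lean' deg in a frame with 'yaw' deg
    c,s=np.cos(D(lean)),np.sin(D(lean))
    return rz(D(yaw))@np.array([[0,1,0],[c,0,s],[s,0,-c]]).T
def pose():
    s=r.state();q=s["orientation"];return s,np.array(s["position"]),Ro.from_quat([q[1],q[2],q[3],q[0]]).as_matrix()
def go(p,R,label=""):
    s,p0,R0=pose()
    d=R0.T@(np.array(p)-p0);w=Ro.from_matrix(R0.T@R).as_rotvec()
    print(label,"shift",np.round(d/.4,4),"turn",np.round(w/(np.pi/2),4),"| mm",np.round(d*1e3,1),"deg",np.rad2deg(w).round(1),"rows>=%.1f"%max(np.linalg.norm(d)/.05,np.rad2deg(np.linalg.norm(w))/8.59))
# frame helpers
RACK=dict(p=np.array([.520,.1575]),yaw=-.3)
def cass(bay,rack=RACK): # origin, axes of racked cassette
    A=rz(D(rack["yaw"]))@ry(-D(35))
    o=rz(D(rack["yaw"]))@np.array([.035,.0625*bay,.034])+[*rack["p"],0]+A@[.015,0,0]
    return o,A
def tcp(o,A,up=.092): # TCP when grasp point lies 'up' along cassette z
    return o+A@[0,0,up-.008]
E
python3 - <<'E'
from g import *
import pickle
C,M=pickle.load(open("m.pkl","rb"))
P=np.vstack([C[n][::2,::2].reshape(-1,3) for n in C]);P=P[(P[:,2]>.17)&(P[:,2]<.6)&(P[:,0]<.85)&(P[:,0]>.2)&(abs(P[:,1])<.6)]
print("tall",len(P),P.min(0),np.percentile(P,[1,50,99],0).round(2))
for n in C:
  for l in("cassette_round","cassette_bar"):
    o,A=cass(1 if l.endswith("round") else -1);t=o+A@[0,0,.126]
    Q=C[n].reshape(-1,3);Q=Q[np.linalg.norm(Q-t,axis=1)<.06];L=(Q-o)@A
    k=(L[:,2]>.112);print(n,l,"top z",np.percentile(L[k,2],[50,95]).round(4),"x",np.percentile(L[k,0],[3,97]).round(4),"y",np.percentile(L[k,1],[3,97]).round(4))
o,A=cass(1);R=toolR(35,-.3)
print(o,tcp(o,A))
go([.42,-.1,.36],R,"way");go(o+A@[0,0,.26],R,"hover")
E
```

```text
tall 11957 [ 0.20010841 -0.59981248  0.17002911] [[ 0.22 -0.58  0.17]
 [ 0.65  0.29  0.27]
 [ 0.84  0.51  0.51]]
scene cassette_round top z [0.121  0.1276] x [-0.0134  0.0151] y [-0.0492  0.0447]
scene cassette_bar top z [0.1221 0.1285] x [-0.0135  0.0149] y [-0.0462  0.0478]
side cassette_round top z [0.1183 0.1245] x [-0.0138  0.014 ] y [-0.0459  0.0482]
side cassette_bar top z [0.119  0.1252] x [-0.0138  0.014 ] y [-0.0414  0.0498]
[0.56761388 0.21975155 0.04260365] [0.51943412 0.22000382 0.11141242]
way shift [ 0.8628 -0.9766 -0.3361] turn [-0.3442  0.2242 -0.7111] | mm [ 345.1 -390.6 -134.4] deg [-31.   20.2 -64. ] rows>=10.8
hover shift [ 1.1793 -1.7128 -0.0751] turn [-0.3442  0.2242 -0.7111] | mm [ 471.7 -685.1  -30. ] deg [-31.   20.2 -64. ] rows>=16.6
```

Emit:
arm_command(
  plan=[
    [0,[0.1,-0.1,-0.2],[-0.03,0.02,-0.06]],
    [0,[0.86,-0.98,-0.34],[-0.344,0.224,-0.711]],
    [0,[0.86,-0.98,-0.34],[-0.344,0.224,-0.711]],
    [0,[0.86,-0.98,-0.34],[-0.344,0.224,-0.711]],
    [0,[0.86,-0.98,-0.34],[-0.344,0.224,-0.711]],
    [0,[0.86,-0.98,-0.34],[-0.344,0.224,-0.711]],
    [0,[0.86,-0.98,-0.34],[-0.344,0.224,-0.711]],
    [0,[0.86,-0.98,-0.34],[-0.344,0.224,-0.711]],
    [0,[0.86,-0.98,-0.34],[-0.344,0.224,-0.711]],
    [0,[0.86,-0.98,-0.34],[-0.344,0.224,-0.711]],
    [0,[0.86,-0.98,-0.34],[-0.344,0.224,-0.711]],
    [0,[0.86,-0.98,-0.34],[-0.344,0.224,-0.711]],
  ],
)

```text
time_s: 3.0
position: [0.4349, -0.1034, 0.3544]
orientation: [0.209, 0.675, 0.675, 0.212]
ft_force: [-0.5, 1.1, -0.5]
gripper_width: 1.0
grip_force: 0.0
```

```bash
python3 - <<'E'
from g import *
import pickle
C,M=pickle.load(open("m.pkl","rb"))
P=np.vstack([C[n].reshape(-1,3) for n in C]);P=P[(P[:,2]>.17)&(P[:,2]<.6)&(P[:,0]<.75)&(P[:,0]>.3)&(abs(P[:,1])<.5)]
for y in np.arange(0,.5,.06):
  q=P[abs(P[:,1]-y)<.03]; print(y.round(2),len(q),np.percentile(q[:,0],[1,5,50]).round(3) if len(q) else "")
s,p,R=pose();print(s["time_s"],s["qpos"].round(2),p.round(3))
o,A=cass(1);Rt=toolR(35,-.3);go(o+A@[0,0,.26],Rt,"hover")
E
```

```text
0.0 0 
0.06 155 [0.63  0.633 0.676]
0.12 2724 [0.628 0.63  0.645]
0.18 3724 [0.628 0.63  0.648]
0.24 4244 [0.628 0.63  0.649]
0.3 4854 [0.628 0.63  0.648]
0.36 5591 [0.628 0.63  0.647]
0.42 6395 [0.628 0.63  0.646]
0.48 3888 [0.628 0.629 0.643]
3.0 [ 0.5  -0.31 -0.18  2.28 -0.41  0.62  0.59] [ 0.435 -0.103  0.354]
hover shift [ 0.8084 -0.1761  0.1837] turn [-0.0043 -0.0049  0.0011] | mm [323.4 -70.4  73.5] deg [-0.4 -0.4  0.1] rows>=6.8
```

```bash
python3 - <<'E'
from g import *
o,A=cass(1);Rt=toolR(35,-.3);go(o+A@[0,0,.20],Rt,"hover")
E
```

```text
hover shift [ 0.8073 -0.1751  0.3337] turn [-0.0043 -0.0049  0.0011] | mm [322.9 -70.  133.5] deg [-0.4 -0.4  0.1] rows>=7.1
```

Emit:
arm_command(
  plan=[
    [0,[0.3,-0.1,0.02],[0,0,0]],
    [0,[0.5,-0.17,0.1],[0,0,0]],
    [0,[0.65,-0.17,0.2],[0,0,0]],
    [0,[0.75,-0.17,0.28],[0,0,0]],
    [0,[0.8,-0.17,0.32],[0,0,0]],
    [0,[0.807,-0.17,0.33],[0,0,0]],
    [0,[0.807,-0.17,0.33],[0,0,0]],
    [0,[0.807,-0.17,0.33],[0,0,0]],
  ],
)

```text
time_s: 3.8
position: [0.4439, 0.1607, 0.2397]
orientation: [0.209, 0.675, 0.675, 0.212]
ft_force: [-1.8, 0.5, 1.0]
gripper_width: 0.995
grip_force: 0.0
```

```bash
python3 - <<'E'
from g import *
s,p,R=pose();print(s["qpos"].round(2))
pic,d=imaging.camera("wrist");c=imaging.calibration("wrist");W=cloud(d,c)
cv2.imwrite("pics/w1.png",pic[:,:,::-1])
o,A=cass(1);Q=W[d>0];L=(Q-o)@A
k=(abs(L[:,0])<.03)&(abs(L[:,1])<.065)&(L[:,2]>.1)&(L[:,2]<.135)
print(k.sum(),"z",np.percentile(L[k,2],[5,50,95]).round(4),"x",np.percentile(L[k,0],[2,50,98]).round(4),"y",np.percentile(L[k,1],[2,50,98]).round(4))
Rt=toolR(35,-.3);go(o+A@[0,0,.20],Rt,"hover");go(tcp(o,A),Rt,"grasp")
E
```

```text
[ 1.04 -0.25 -1.46  2.34  0.04  0.28 -0.51]
4840 z [0.1182 0.1201 0.1264] x [-0.0141  0.0003  0.0145] y [-0.0445  0.006   0.0504]
hover shift [ 0.1385 -0.027   0.0814] turn [-0.0039 -0.0058  0.0024] | mm [ 55.4 -10.8  32.6] deg [-0.4 -0.5  0.2] rows>=1.3
grasp shift [ 0.1358 -0.0253  0.3714] turn [-0.0039 -0.0058  0.0024] | mm [ 54.3 -10.1 148.6] deg [-0.4 -0.5  0.2] rows>=3.2
```

View pics/w1.png

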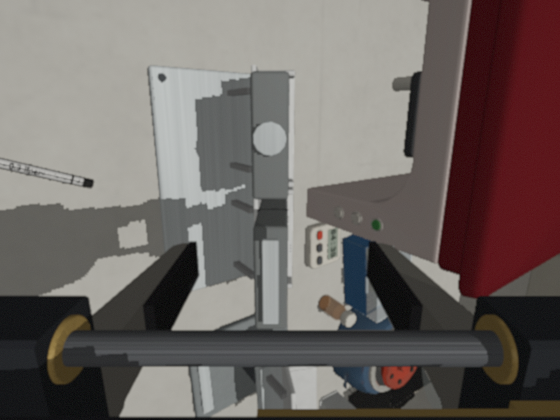

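The wrist view shows the round tag at (269,138) and the bar tag at (270,265), and the fit holds to a few mm. However, joint 3 has wound to -1.46, near its limit. I'll back out to a roomier posture so the arm can unwind.

```bash
python3 - <<'E'
from g import *
go([.58,-.05,.33],toolR(0,-5),"out")
E
```

```text
out shift [-0.5367  0.4103  0.0038] turn [ 0.3846 -0.0207  0.0548] | mm [-214.7  164.1    1.5] deg [34.6 -1.9  4.9] rows>=5.4
```

Emit:
arm_command(
  plan=[
    [0,[-0.1,0,-0.02],[0,0,0]],
    [0,[-0.2,0.02,-0.02],[0.03,0,0]],
    [0,[-0.3,0.06,-0.02],[0.08,0,0]],
    [0,[-0.4,0.15,-0.02],[0.16,0,0]],
    [0,[-0.5,0.24,0],[0.25,-0.02,0.05]],
    [0,[-0.54,0.33,0],[0.34,-0.02,0.05]],
    [0,[-0.54,0.41,0],[0.385,-0.02,0.055]],
    [0,[-0.54,0.41,0],[0.385,-0.02,0.055]],
    [0,[-0.54,0.41,0],[0.385,-0.02,0.055]],
    [0,[-0.54,0.41,0],[0.385,-0.02,0.055]],
  ],
)

```text
time_s: 4.85
position: [0.5772, -0.0565, 0.3325]
orientation: [0.0, 0.738, 0.674, -0.001]
ft_force: [-0.2, -0.9, -0.4]
gripper_width: 1.0
grip_force: 0.0
```

```bash
python3 - <<'E'
from g import *
s,p,R=pose();print(s["qpos"].round(2),s["dq"].round(2),p)
o,A=cass(1);go(o+A@[0,0,.18],toolR(35,-.3),"hover")
E
```

```text
[ 0.57  0.34 -0.67  1.62  0.22  1.26 -0.24] [ 0.01 -0.03 -0.01  0.01  0.    0.   -0.  ] [ 0.57716026 -0.05646931  0.33253542]
hover shift [ 0.6643 -0.343   0.3552] turn [-0.389   0.0176 -0.0521] | mm [ 265.7 -137.2  142.1] deg [-35.    1.6  -4.7] rows>=6.6
```

Emit:
arm_command(
  plan=[
    [0,[0.05,-0.1,0.05],[-0.09,0,0]],
    [0,[0.14,-0.18,0.08],[-0.18,0,-0.01]],
    [0,[0.25,-0.22,0.1],[-0.26,0.01,-0.02]],
    [0,[0.36,-0.25,0.14],[-0.34,0.01,-0.04]],
    [0,[0.47,-0.27,0.18],[-0.389,0.018,-0.05]],
    [0,[0.57,-0.3,0.23],[-0.389,0.018,-0.052]],
    [0,[0.63,-0.32,0.28],[-0.389,0.018,-0.052]],
    [0,[0.664,-0.335,0.32],[-0.389,0.018,-0.052]],
    [0,[0.664,-0.343,0.355],[-0.389,0.018,-0.052]],
    [0,[0.664,-0.343,0.355],[-0.389,0.018,-0.052]],
    [0,[0.664,-0.343,0.355],[-0.389,0.018,-0.052]],
    [0,[0.664,-0.343,0.355],[-0.389,0.018,-0.052]],
  ],
)

```text
time_s: 6.05
position: [0.4646, 0.2196, 0.1907]
orientation: [0.214, 0.675, 0.673, 0.212]
ft_force: [0.1, 0.1, -0.6]
gripper_width: 1.0
grip_force: 0.0
```

```bash
python3 - <<'E'
from g import *
s,p,R=pose();print(s["qpos"].round(2),s["dq"].round(2),p)
o,A=cass(1);go(o+A@[0,0,.18],toolR(35,-.3),"hover");go(tcp(o,A),toolR(35,-.3),"grasp")
E
```

```text
[ 0.17  0.27 -1.    2.3   1.33  0.66 -1.87] [ 0.05 -0.03  0.01 -0.02 -0.01  0.    0.01] [0.46459152 0.21964168 0.19069737]
hover shift [ 0.0016 -0.0014  0.001 ] turn [ 0.0005 -0.0003  0.0015] | mm [ 0.7 -0.6  0.4] deg [ 0.  -0.   0.1] rows>=0.0
grasp shift [ 0.0015 -0.0016  0.241 ] turn [ 0.0005 -0.0003  0.0015] | mm [ 0.6 -0.6 96.4] deg [ 0.  -0.   0.1] rows>=1.9
```

```bash
cat > w.py <<'E'
from g import *
def topfit(o,A,zr=(.113,.1225)):
    pic,d=imaging.camera("wrist");c=imaging.calibration("wrist");W=cloud(d,c)
    L=(W[d>0]-o)@A
    k=(abs(L[:,0])<.022)&(abs(L[:,1])<.06)&(L[:,2]>zr[0])&(L[:,2]<zr[1]);T=L[k]
    print(k.sum(),"z",np.percentile(T[:,2],[5,50,95]).round(4),"x",np.percentile(T[:,0],[1,99]).round(4),"y",np.percentile(T[:,1],[1,99]).round(4))
    (cx,cy),wh,a=cv2.minAreaRect((T[:,:2]*1e3).astype(np.float32));print("rect",np.round([cx,cy,*wh,a],1))
    return pic,d,c,W
E
python3 - <<'E'
from w import *
o,A=cass(1);pic,d,c,W=topfit(o,A);cv2.imwrite("pics/w2.png",pic[:,:,::-1])
E
```

```text
4837 z [0.1182 0.12   0.1212] x [-0.0125  0.0169] y [-0.0504  0.0469]
rect [ 2.2 -2.4 99.4 30.1 89.8]
```

View pics/w2.png

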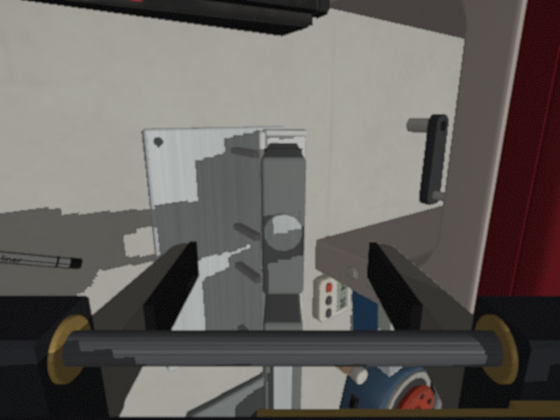

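The wrist view shows the round tag centred at (282,232). The top end measures 99.4 x 30.1 mm and sits about 2 mm off in x and y, so I'll correct for that and descend.

Emit:
arm_command(
  plan=[
    [0,[-0.004,0.004,0.05],[0,0,0]],
    [0,[-0.004,0.004,0.1],[0,0,0]],
    [0,[-0.004,0.004,0.15],[0,0,0]],
    [0,[-0.004,0.004,0.2],[0,0,0]],
    [0,[-0.004,0.004,0.24],[0,0,0]],
    [0,[-0.004,0.004,0.24],[0,0,0]],
    [1,[-0.004,0.004,0.24],[0,0,0]],
    [1,[-0.004,0.004,0.24],[0,0,0]],
    [1,[-0.004,0.004,0.24],[0,0,0]],
    [1,[-0.004,0.004,0.24],[0,0,0]],
    [1,[-0.004,0.004,0.24],[0,0,0]],
    [1,[-0.004,0.004,0.24],[0,0,0]],
  ],
  grip_force=35,
)

```text
time_s: 7.3
position: [0.5228, 0.2181, 0.1135]
orientation: [0.213, 0.677, 0.672, 0.213]
ft_force: [0.6, 0.4, 0.4]
gripper_width: 0.5
grip_force: 0.0
```

```bash
python3 - <<'E'
from g import *
s,p,R=pose();print(s["qpos"].round(2),s["gripper_width"]*92,s["ft_force"].round(1),p)
o,A=cass(1);go(tcp(o,A),toolR(35,-.3),"grasp")
E
```

```text
[ 0.08  0.53 -0.85  2.26  1.68  0.72 -2.1 ] 46.01107965832407 [0.6 0.4 0.4] [0.52276663 0.21809057 0.1134797 ]
grasp shift [ 0.0047 -0.0098 -0.0006] turn [ 0.0009 -0.0005 -0.0012] | mm [ 1.9 -3.9 -0.2] deg [ 0.1 -0.  -0.1] rows>=0.1
```

Emit:
arm_command(
  plan=[
    [1,[0,-0.004,0],[0,0,0]],
    [1,[0,-0.004,0],[0,0,0]],
    [1,[0,-0.004,0],[0,0,0]],
    [1,[0,-0.004,0],[0,0,0]],
    [1,[0,-0.004,0],[0,0,0]],
    [1,[0,-0.004,0],[0,0,0]],
  ],
)

```text
time_s: 7.9
position: [0.5212, 0.218, 0.1121]
orientation: [0.213, 0.677, 0.672, 0.213]
ft_force: [-2.1, 0.9, -1.7]
gripper_width: 0.324
grip_force: 35.0
```

```bash
python3 - <<'E'
from g import *
s,p,R=pose();print(s["qpos"].round(2),s["gripper_width"]*92,s["ft_force"].round(1),s["grip_force"],p)
o,A=cass(1);go(tcp(o,A),toolR(35,-.3),"grasp")
E
```

```text
[ 0.07  0.53 -0.85  2.26  1.69  0.72 -2.1 ] 29.768470441984917 [-2.1  0.9 -1.7] 34.98335301876068 [0.52118398 0.21796563 0.11210132]
grasp shift [ 0.0051 -0.0046 -0.0011] turn [ 0.0003 -0.0004 -0.0012] | mm [ 2.  -1.8 -0.4] deg [ 0.  -0.  -0.1] rows>=0.1
```

Emit:
arm_command(
  plan=[
    [1,[0,0,-0.03],[0,0,0]],
    [1,[0,0,-0.07],[0,0,0]],
    [1,[0,0,-0.11],[0,0,0]],
    [1,[0,0,-0.15],[0,0,0]],
    [1,[0,0,-0.19],[0,0,0]],
    [1,[0,0.03,-0.22],[0.02,0,0]],
    [1,[0,0.06,-0.25],[0.04,0,0]],
    [1,[0,0.1,-0.29],[0.07,0,0]],
    [1,[0,0.14,-0.33],[0.09,0,0]],
    [1,[0,0.17,-0.36],[0.11,0,0]],
    [1,[0,0.18,-0.365],[0.11,0,0]],
    [1,[0,0.18,-0.365],[0.11,0,0]],
  ],
)

```text
time_s: 9.1
position: [0.4969, 0.2171, 0.2732]
orientation: [0.155, 0.693, 0.687, 0.154]
ft_force: [0.1, -1.0, -2.4]
gripper_width: 0.323
grip_force: 35.0
```

```bash
python3 - <<'E'
from g import *
s,p,R=pose();print(s["qpos"].round(2),s["gripper_width"]*92,s["ft_force"].round(1),s["ft_torque"].round(2),s["grip_force"],p)
go([.47,-.18,.33],toolR(25,-3),"hover round")
E
```

```text
[ 0.46  0.23 -1.18  2.06  0.73  0.77 -1.16] 29.717145611577266 [ 0.1 -1.  -2.4] [-0.03  0.62 -0.02] 34.98306155204773 [0.4968934  0.21712458 0.27323126]
hover round shift [-0.9932  0.0075 -0.1545] turn [ 0.0025 -0.0126  0.0251] | mm [-397.3    3.   -61.8] deg [ 0.2 -1.1  2.3] rows>=8.0
```

Emit:
arm_command(
  plan=[
    [1,[-0.04,0,-0.03],[0,0,0]],
    [1,[-0.12,0,-0.06],[0,0,0]],
    [1,[-0.21,0,-0.09],[0,0,0]],
    [1,[-0.31,0,-0.12],[0,0,0]],
    [1,[-0.41,0,-0.15],[0,0,0]],
    [1,[-0.51,0,-0.15],[0,-0.01,0.01]],
    [1,[-0.61,0,-0.15],[0,-0.01,0.01]],
    [1,[-0.71,0,-0.15],[0,-0.01,0.02]],
    [1,[-0.81,0,-0.15],[0,-0.01,0.02]],
    [1,[-0.9,0,-0.15],[0,-0.01,0.02]],
    [1,[-0.96,0,-0.15],[0,-0.01,0.02]],
    [1,[-0.99,0,-0.15],[0,-0.01,0.02]],
  ],
)

```text
time_s: 10.3
position: [0.4667, -0.1796, 0.3246]
orientation: [0.155, 0.706, 0.675, 0.15]
ft_force: [-0.4, 0.6, -3.0]
gripper_width: 0.321
grip_force: 35.0
```

```bash
python3 - <<'E'
from g import *
s,p,R=pose();print(s["qpos"].round(2),s["ft_force"].round(1),p)
pic,d=imaging.camera("wrist");cv2.imwrite("pics/w3.png",pic[:,:,::-1]);np.savez("w3.npz",W=cloud(d,imaging.calibration("wrist")),d=d)
E
```

```text
[ 0.91 -0.07 -0.48  2.1  -0.29  0.72  0.56] [-0.4  0.6 -3. ] [ 0.46670344 -0.17963396  0.32464296]
```

View pics/w3.png

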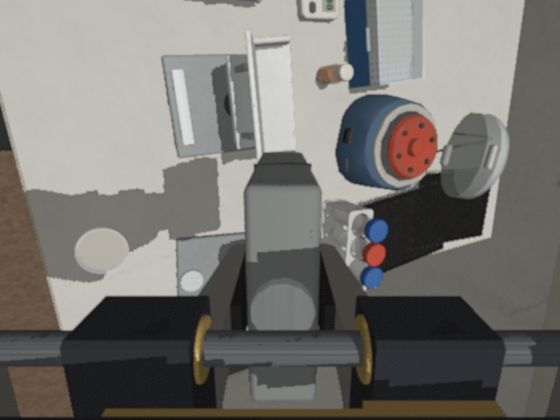

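The wrist view shows the bar stand fully at (230,100), the round stand partly at (210,265), and the round cassette held in the jaws. I'll fit the bar stand here and then look at the round stand from further over.

```bash
cat > fs.py <<'E'
from g import *
def fitstand(W,d,name,x0,held=True):
    P=W[d>0]
    L=(P-[x0[0],x0[1],0])@rz(x0[2])
    k=(abs(L[:,0])<.085)&(abs(L[:,1])<.072)&(P[:,2]>.005)&(P[:,2]<.165)
    if held:
        s,p,R=pose();T=(P-p)@R
        k&=~((abs(T[:,0])<.075)&(abs(T[:,1])<.1)&(T[:,2]<.1))
    obs=P[k]
    b=obs[(obs[:,2]>.004)&(obs[:,2]<.02)];(cx,cy),wh,a=cv2.minAreaRect((b[:,:2]*1e3).astype(np.float32))
    print(name,"n",len(obs),"rect",np.round([cx,cy,*wh,a],1),"base z",np.median(b[:,2]).round(4))
    obs=obs[::max(1,len(obs)//2000)]
    for h in(.07,.085,.1):
        x,e=fit(obs,lambda x:np.vstack(stand(name,x[3])),[x0[0],x0[1],x0[2],h]);print(x.round(4),np.rad2deg(x[2]).round(2),e.round(4))
E
python3 - <<'E'
from fs import *
z=np.load("w3.npz")
fitstand(z["W"],z["d"],"bar",[.530,-.0925,.04])
go([.52,-.47,.33],toolR(25,-5.3),"beyond")
E
```

```text
bar n 13107 rect [515.5 -96.2 107.8 124.2   2.2] base z 0.0131
[ 0.5288 -0.0939  0.0295  0.0997] 1.69 0.0023
[ 0.5303 -0.0935  0.0246  0.0952] 1.41 0.0022
[ 0.5287 -0.0939  0.0305  0.0997] 1.75 0.0023
beyond shift [-0.7175  0.1551  0.0571] turn [-0.0002 -0.0139  0.027 ] | mm [-287.    62.    22.8] deg [-0.  -1.2  2.4] rows>=5.9
```

Emit:
arm_command(
  plan=[
    [1,[-0.06,0.02,0],[0,0,0]],
    [1,[-0.15,0.04,0],[0,0,0]],
    [1,[-0.25,0.06,0.01],[0,0,0]],
    [1,[-0.35,0.08,0.02],[0,0,0.01]],
    [1,[-0.45,0.1,0.03],[0,-0.01,0.01]],
    [1,[-0.55,0.12,0.04],[0,-0.01,0.02]],
    [1,[-0.64,0.14,0.05],[0,-0.014,0.027]],
    [1,[-0.7,0.155,0.057],[0,-0.014,0.027]],
    [1,[-0.718,0.155,0.057],[0,-0.014,0.027]],
    [1,[-0.718,0.155,0.057],[0,-0.014,0.027]],
  ],
)

```text
time_s: 11.35
position: [0.5223, -0.4666, 0.331]
orientation: [0.16, 0.72, 0.659, 0.147]
ft_force: [0.7, -0.5, -2.6]
gripper_width: 0.327
grip_force: 35.0
```

```bash
python3 - <<'E'
from fs import *
s,p,R=pose();print(s["qpos"].round(2),s["ft_force"].round(1),p)
pic,d=imaging.camera("wrist");W=cloud(d,imaging.calibration("wrist"));cv2.imwrite("pics/w4.png",pic[:,:,::-1])
np.savez("w4.npz",W=W,d=d)
fitstand(W,d,"round",[.511,-.3355,-.092])
# held cassette in tool frame
T=(W[d>0]-p)@R
k=(abs(T[:,0])<.07)&(abs(T[:,1])<.014)&(abs(T[:,2])<.1)&(T[:,2]>-.05)
print("held",k.sum(),np.percentile(T[k],[2,50,98],0).round(4))
E
```

```text
[ 1.04  0.34 -0.3   1.63 -0.23  0.86  0.81] [ 0.7 -0.5 -2.6] [ 0.52229064 -0.46662839  0.3310474 ]
round n 15497 rect [ 516.  -337.   124.3  150.6   84.1] base z 0.0131
[ 0.5135 -0.337  -0.102   0.0869] -5.84 0.002
[ 0.5135 -0.337  -0.1037  0.087 ] -5.94 0.002
[ 0.5158 -0.3377 -0.1053  0.0825] -6.03 0.002
held 14186 [[-0.0445 -0.0134 -0.0435]
 [ 0.0223 -0.     -0.0368]
 [ 0.0512  0.0134  0.0434]]
```

```bash
cat > cr.py <<'E'
from g import *
def cradle_meas(f,x0,y0,yaw,h):
    z=np.load(f);P=z["W"][z["d"]>0]
    L=(P-[x0,y0,0])@rz(D(yaw));C=(L-[.012,0,h])@ry(-D(25))
    inb=abs(C[:,1])<.048
    pl=C[inb&(C[:,2]>.012)&(C[:,2]<.05)&(abs(C[:,0])<.012)]
    le=C[inb&(C[:,0]>.012)&(C[:,0]<.032)&(abs(C[:,2])<.015)]
    print("plate",len(pl),np.percentile(pl[:,0],[10,50,90]).round(4),"slope",np.polyfit(pl[:,2],pl[:,0],1).round(3),"yawslope",np.polyfit(pl[:,1],pl[:,0],1).round(3))
    print("ledge",len(le),np.percentile(le[:,2],[10,50,90]).round(4) if len(le) else "")
    ch=C[(C[:,0]>.008)&(C[:,0]<.019)&(C[:,2]>.01)&(C[:,2]<.055)&(abs(C[:,1])<.075)]
    for sg in(1,-1):
        y=ch[ch[:,1]*sg>.04][:,1]; 
        if len(y): print("cheek",sg,len(y),np.percentile(y,[2,25,50,75,98]).round(4))
    tp=C[(abs(C[:,1])<.05)&(C[:,0]>-.008)&(C[:,0]<.0)&(C[:,2]>.045)&(C[:,2]<.07)]
    if len(tp): print("platetop",len(tp),np.percentile(tp[:,2],[50,90,98]).round(4))
E
python3 - <<'E'
from cr import *
cradle_meas("w4.npz",.516,-.337,-5.9,.085)
cradle_meas("w3.npz",.529,-.0945,2.2,.098)
E
```

```text
plate 1372 [-0.0017 -0.0014 -0.001 ] slope [-0.001 -0.001] yawslope [-0.001 -0.001]
ledge 1886 [-0.0033 -0.0022 -0.0012]
cheek -1 62 [-0.0619 -0.0608 -0.0593 -0.0578 -0.0567]
platetop 962 [0.0539 0.0553 0.056 ]
plate 391 [-0.0077  0.0071  0.0072] slope [ 0.278 -0.005] yawslope [0.004 0.003]
ledge 1612 [-0.0043 -0.0032 -0.0022]
cheek 1 80 [0.0548 0.0556 0.0571 0.0589 0.0606]
```

```bash
cat >> g.py <<'E'
def seat(x0,y0,yaw,h,d=(0,0,0),off=0.,zt=.0844): # TCP for seated cassette shifted by d in cradle axes; off: cassette centre in tool x
    A=rz(D(yaw))@ry(-D(25));o=rz(D(yaw))@np.array([.012,0,h])+[x0,y0,0]+A@[.015,0,0]
    return o+A@(np.array(d)+[0,-off,zt]),toolR(25,yaw)
E
python3 - <<'E'
from g import *
z=np.load("w4.npz");s,p,R=pose();T=(z["W"][z["d"]>0]-p)@R
k=(abs(T[:,0])<.07)&(abs(T[:,1])<.0165)&(T[:,2]<-.031)&(T[:,2]>-.039);q=T[k]
print(k.sum(),np.percentile(q,[1,50,99],0).round(4),cv2.minAreaRect((q[:,:2]*1e3).astype(np.float32)))
S=(.516,-.337,-5.9,.0824)
P,Rt=seat(*S,d=(.003,0,.08));go(P,Rt,"pre");P2,_=seat(*S,d=(.003,0,.0));print(P,P2)
E
```

```text
10596 [[-0.0473 -0.015  -0.0381]
 [ 0.0235 -0.0003 -0.0363]
 [ 0.05    0.0148 -0.033 ]] ((0.5495796203613281, 0.15911293029785156), (32.95117950439453, 99.97871398925781), 89.05116271972656)
pre shift [ 0.3203 -0.2315  0.1472] turn [ 0.0009 -0.0047  0.0086] | mm [128.1 -92.6  58.9] deg [ 0.1 -0.4  0.8] rows>=3.4
[ 0.47505316 -0.33276856  0.23900413] [ 0.50868352 -0.33624392  0.16649951]
```

Emit:
arm_command(
  plan=[
    [1,[0.08,-0.06,0],[0,0,0]],
    [1,[0.16,-0.12,0.01],[0,0,0]],
    [1,[0.24,-0.18,0.03],[0,-0.003,0.005]],
    [1,[0.3,-0.22,0.07],[0,-0.005,0.009]],
    [1,[0.32,-0.231,0.11],[0,-0.005,0.009]],
    [1,[0.32,-0.231,0.14],[0,-0.005,0.009]],
    [1,[0.32,-0.231,0.147],[0,-0.005,0.009]],
    [1,[0.32,-0.231,0.147],[0,-0.005,0.009]],
    [1,[0.32,-0.231,0.147],[0,-0.005,0.009]],
    [1,[0.32,-0.231,0.147],[0,-0.005,0.009]],
  ],
)

```text
time_s: 12.4
position: [0.4755, -0.3358, 0.2404]
orientation: [0.163, 0.726, 0.653, 0.145]
ft_force: [-1.0, 0.5, -2.7]
gripper_width: 0.327
grip_force: 35.0
```

```bash
python3 - <<'E'
from g import *
s,p,R=pose();print(s["qpos"].round(2),s["ft_force"].round(1),p)
S=(.516,-.337,-5.9,.0824)
P,Rt=seat(*S,d=(.003,0,.012),off=.0005);go(P,Rt,"near")
E
```

```text
[ 1.01  0.21 -0.36  2.03 -0.29  0.56  0.78] [-1.   0.5 -2.7] [ 0.47548217 -0.33581396  0.24038805]
near shift [ 0.0069 -0.0038  0.1723] turn [ 0.0024  0.0024 -0.0012] | mm [ 2.7 -1.5 68.9] deg [ 0.2  0.2 -0.1] rows>=1.4
```

Descend to 12 mm above the expected ledge.

Emit:
arm_command(
  plan=[
    [1,[0.007,-0.004,0.02],[0.002,0.002,0]],
    [1,[0.007,-0.004,0.05],[0.002,0.002,0]],
    [1,[0.007,-0.004,0.08],[0.002,0.002,0]],
    [1,[0.007,-0.004,0.11],[0.002,0.002,0]],
    [1,[0.007,-0.004,0.14],[0.002,0.002,0]],
    [1,[0.007,-0.004,0.16],[0.002,0.002,0]],
    [1,[0.007,-0.004,0.17],[0.002,0.002,0]],
    [1,[0.007,-0.004,0.172],[0.002,0.002,0]],
    [1,[0.007,-0.004,0.172],[0.002,0.002,0]],
    [1,[0.007,-0.004,0.172],[0.002,0.002,0]],
  ],
)

```text
time_s: 13.4
position: [0.5033, -0.3356, 0.1773]
orientation: [0.161, 0.725, 0.653, 0.145]
ft_force: [0.4, 0.3, -2.9]
gripper_width: 0.326
grip_force: 35.0
```

```bash
cat > n.py <<'E'
from g import *
import sys
S=eval(sys.argv[1]);s,p,R=pose()
P,Rt=seat(*S,d=eval(sys.argv[2]),off=.0005);go(P,Rt,"to")
f=np.mean([r.state()["ft_force"] for _ in range(5)],0)
print("t",s["time_s"],"q",s["qpos"].round(2),"f tool",(R.T@s["ft_force"]).round(1),"tq",(R.T@s["ft_torque"]).round(2),"grip",s["grip_force"].round(1) if hasattr(s["grip_force"],"round") else s["grip_force"])
P0,_=seat(*S,off=.0005);print("cradle-frame offset mm",((p-P0)@(rz(D(S[2]))@ry(-D(25)))*1e3).round(1))
E
python3 n.py "(.516,-.337,-5.9,.0824)" "(.003,0,0)"
```

```text
to shift [-0.0014  0.0009  0.0302] turn [ 0.0003  0.0003 -0.0009] | mm [-0.6  0.4 12.1] deg [ 0.   0.  -0.1] rows>=0.2
t 13.4 q [ 0.95  0.33 -0.35  2.04 -0.25  0.42  0.74] f tool [ 0.3 -0.9  2.7] tq [ 0.56 -0.03  0.05] grip 34.98706877231598
cradle-frame offset mm [ 2.6  0.6 12.1]
```

Emit:
arm_command(
  plan=[
    [1,[0,0,0.005],[0,0,0]],
    [1,[0,0,0.01],[0,0,0]],
    [1,[0,0,0.0145],[0,0,0]],
    [1,[0,0,0.0185],[0,0,0]],
    [1,[0,0,0.0215],[0,0,0]],
    [1,[0,0,0.024],[0,0,0]],
    [1,[0,0,0.024],[0,0,0]],
  ],
)

```text
time_s: 14.1
position: [0.5072, -0.3357, 0.1679]
orientation: [0.16, 0.725, 0.653, 0.145]
ft_force: [-0.2, -0.4, -2.6]
gripper_width: 0.321
grip_force: 35.0
```

```bash
python3 n.py "(.516,-.337,-5.9,.0824)" "(.003,0,0)"
```

```text
to shift [-0.0022  0.0019  0.0048] turn [-0.0002 -0.0002 -0.0009] | mm [-0.9  0.8  1.9] deg [-0.  -0.  -0.1] rows>=0.0
t 14.1 q [ 0.94  0.35 -0.35  2.04 -0.25  0.4   0.74] f tool [-0.4 -1.2  2.2] tq [ 0.62 -0.07 -0.03] grip 34.987093806266785
cradle-frame offset mm [2.2 0.9 1.9]
```

Emit:
arm_command(
  plan=[
    [1,[0,0,0.002],[0,0,0]],
    [1,[0,0,0.004],[0,0,0]],
    [1,[0,0,0.006],[0,0,0]],
    [1,[0,0,0.006],[0,0,0]],
    [1,[0,0,0.006],[0,0,0]],
  ],
)

```text
time_s: 14.6
position: [0.5082, -0.3359, 0.1659]
orientation: [0.161, 0.725, 0.653, 0.145]
ft_force: [0.1, -0.5, -1.7]
gripper_width: 0.324
grip_force: 35.0
```

```bash
python3 n.py "(.516,-.337,-5.9,.0824)" "(.003,0,0)"
```

```text
to shift [-0.002   0.0017 -0.0008] turn [-0.0001 -0.0001 -0.0009] | mm [-0.8  0.7 -0.3] deg [-0.  -0.  -0.1] rows>=0.0
t 14.6 q [ 0.94  0.36 -0.35  2.04 -0.25  0.4   0.74] f tool [-0.5 -0.6  1.6] tq [ 0.6  -0.03  0.04] grip 34.98712420463562
cradle-frame offset mm [ 2.3  0.8 -0.3]
```

Emit:
arm_command(
  plan=[
    [1,[0,0,0.002],[0,0,0]],
    [1,[0,0,0.004],[0,0,0]],
    [1,[0,0,0.004],[0,0,0]],
    [1,[0,0,0.004],[0,0,0]],
  ],
)

```text
time_s: 15.0
position: [0.5088, -0.3361, 0.1648]
orientation: [0.161, 0.725, 0.653, 0.145]
ft_force: [-4.5, 0.2, 2.8]
gripper_width: 0.323
grip_force: 35.0
```

```bash
python3 n.py "(.516,-.337,-5.9,.0824)" "(.0,0,0)"
```

```text
to shift [-0.0016 -0.0059 -0.004 ] turn [-0.0001  0.0001 -0.001 ] | mm [-0.6 -2.3 -1.6] deg [-0.   0.  -0.1] rows>=0.1
t 15.0 q [ 0.94  0.36 -0.35  2.04 -0.25  0.39  0.74] f tool [-0.2 -2.9 -4.4] tq [ 0.89  0.2  -0.01] grip 34.99009430408478
cradle-frame offset mm [ 2.3  0.6 -1.6]
```

Ledge felt, with about a 7 N change. Next: ease off 0.6 mm and slide back against the plate.

Emit:
arm_command(
  plan=[
    [1,[0,0,-0.0015],[0,0,0]],
    [1,[0,-0.002,-0.0015],[0,0,0]],
    [1,[0,-0.004,-0.0015],[0,0,0]],
    [1,[0,-0.006,-0.0015],[0,0,0]],
    [1,[0,-0.006,-0.0015],[0,0,0]],
  ],
)

```text
time_s: 15.5
position: [0.5068, -0.3358, 0.1642]
orientation: [0.161, 0.725, 0.653, 0.145]
ft_force: [1.1, 0.8, 0.6]
gripper_width: 0.331
grip_force: 35.0
```

```bash
python3 n.py "(.516,-.337,-5.9,.0824)" "(.0,0,0)"
```

```text
to shift [-0.0018 -0.0008 -0.0031] turn [ 0.0004  0.0001 -0.0009] | mm [-0.7 -0.3 -1.3] deg [ 0.   0.  -0.1] rows>=0.0
t 15.5 q [ 0.94  0.36 -0.35  2.04 -0.25  0.39  0.74] f tool [ 0.9  1.1 -0.1] tq [0.12 0.08 0.02] grip 34.99070942401886
cradle-frame offset mm [ 0.3  0.7 -1.3]
```

Emit:
arm_command(
  plan=[
    [1,[0,-0.0015,0],[0,0,0]],
    [1,[0,-0.002,0],[0,0,0]],
    [1,[0,-0.002,0],[0,0,0]],
    [0.5,[0,-0.002,0],[0,0,0]],
    [0.3,[0,-0.002,0],[0,0,0]],
    [0.3,[0,-0.002,0],[0,0,0]],
    [0.3,[0,-0.002,0],[0,0,0]],
    [0.3,[0,-0.002,0],[0,0,0]],
  ],
)

```text
time_s: 16.3
position: [0.5056, -0.3357, 0.1636]
orientation: [0.16, 0.725, 0.653, 0.145]
ft_force: [-0.3, -0.1, 0.1]
gripper_width: 0.698
grip_force: 0.0
```

```bash
python3 n.py "(.516,-.337,-5.9,.0824)" "(.0,0,.1)"; python3 -c "
from g import *
print(r.state()['gripper_width']*92)"
```

```text
to shift [-0.0019  0.0026 -0.2534] turn [-0.0003 -0.0001 -0.001 ] | mm [  -0.7    1.  -101.3] deg [-0.  -0.  -0.1] rows>=2.0
t 16.3 q [ 0.94  0.36 -0.35  2.04 -0.25  0.39  0.75] f tool [-0.2 -0.2 -0.2] tq [ 0.33 -0.05 -0.04] grip 0.0
cradle-frame offset mm [-1.1  0.8 -1.3]
64.17281456889913
```

Emit:
arm_command(
  plan=[
    [0.3,[0,0.0025,-0.03],[0,0,0]],
    [0.3,[0,0.0025,-0.08],[0,0,0]],
    [0.3,[0,0.0025,-0.14],[0,0,0]],
    [0.3,[0,0.0025,-0.2],[0,0,0]],
    [0.3,[0,0.0025,-0.25],[0,0,0]],
    [0.3,[0,0.0025,-0.28],[0,0,0]],
    [0.3,[0,0.0025,-0.28],[0,0,0]],
  ],
)

```text
time_s: 17.0
position: [0.4596, -0.3317, 0.2678]
orientation: [0.162, 0.725, 0.653, 0.145]
ft_force: [0.1, -0.3, -0.4]
gripper_width: 0.699
grip_force: 0.0
```

```bash
cat > chk.py <<'E'
from w import *
import sys
S=eval(sys.argv[1]);A=rz(D(S[2]))@ry(-D(25));o=rz(D(S[2]))@np.array([.012,0,S[3]])+[S[0],S[1],0]+A@[.015,0,0]
pic,d,c,W=topfit(o,A,(.108,.1225));cv2.imwrite(sys.argv[2],pic[:,:,::-1])
L=(W[d>0]-o)@A
f=L[(L[:,0]>.008)&(L[:,0]<.024)&(abs(L[:,1])<.045)&(L[:,2]>.045)&(L[:,2]<.115)]
if len(f)>50: print("front x=",np.median(f[:,0]).round(4),"slope z,y",np.linalg.lstsq(np.c_[f[:,2],f[:,1],np.ones(len(f))],f[:,0],rcond=None)[0].round(4))
t=L[(abs(L[:,0])<.012)&(abs(L[:,1])<.045)&(L[:,2]>.112)&(L[:,2]<.1225)]
print("top z slope x,y",np.linalg.lstsq(np.c_[t[:,0],t[:,1],np.ones(len(t))],t[:,2],rcond=None)[0].round(4))
for n in("scene","side"):
    p,dd=imaging.camera(n);W=cloud(dd,imaging.calibration(n));L=(W[dd>0]-o)@A
    f=L[(L[:,0]<-.008)&(L[:,0]>-.024)&(abs(L[:,1])<.045)&(L[:,2]>.07)&(L[:,2]<.112)]
    if len(f)>30: print(n,"back",len(f),np.median(f[:,0]).round(4),"slope z,y",np.linalg.lstsq(np.c_[f[:,2],f[:,1],np.ones(len(f))],f[:,0],rcond=None)[0].round(4))
E
python3 chk.py "(.516,-.337,-5.9,.0824)" pics/w5.png
python3 - <<'E'
from g import *
s,p,R=pose();print(s["qpos"].round(2),p)
go([.46,-.1,.29],toolR(30,-2),"way")
E
```

```text
4294 z [0.1166 0.1184 0.1196] x [-0.016   0.0135] y [-0.0468  0.0504]
rect [-1.2  1.4 30.1 99.1  0. ]
top z slope x,y [-0.0022  0.0018  0.1185]
scene back 58 -0.0162 slope z,y [ 0.0028  0.0018 -0.0165]
side back 155 -0.0143 slope z,y [ 0.0005  0.0015 -0.0144]
[ 1.04  0.15 -0.37  2.03 -0.31  0.63  0.8 ] [ 0.45947126 -0.33055826  0.26490326]
way shift [ 0.5735 -0.0269 -0.0808] turn [-0.0561  0.0195 -0.0394] | mm [229.4 -10.8 -32.3] deg [-5.1  1.8 -3.5] rows>=4.6
```

View pics/w5.png

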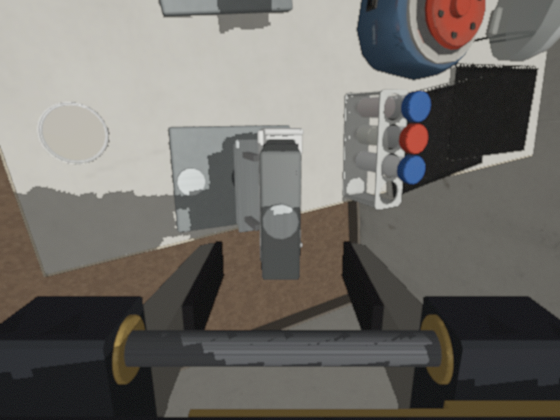

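The round cassette sits in its cradle, tag up at (280,222). It is square to within 0.2° and at the height felt. On to the bar cassette.

```bash
sed -i 's/\[.520,.1575\]/[.522,.1565]/' g.py; python3 - <<'E'
from g import *
go([.50,-.1,.275],toolR(25,-1),"way")
o,A=cass(-1);s,p,R=pose();print("hover rel way in world",(o+A@[0,0,.18]-[.5,-.1,.275]).round(3))
E
```

```text
way shift [ 0.5838  0.0474 -0.0049] turn [-0.0006  0.0224 -0.0503] | mm [233.5  19.   -1.9] deg [-0.1  2.  -4.5] rows>=4.7
hover rel way in world [-0.034  0.194 -0.085]
```

Emit:
arm_command(
  plan=[
    [0.3,[0.08,0.01,-0.01],[0,0,0]],
    [0.3,[0.18,0.02,-0.01],[0,0.01,-0.01]],
    [0.2,[0.29,0.03,-0.01],[0,0.01,-0.02]],
    [0.1,[0.4,0.04,-0.01],[0,0.02,-0.04]],
    [0,[0.5,0.047,-0.005],[0,0.022,-0.05]],
    [0,[0.56,0.047,-0.005],[0,0.022,-0.05]],
    [0,[0.584,0.047,-0.005],[0,0.022,-0.05]],
    [0,[0.584,0.047,-0.005],[0,0.022,-0.05]],
  ],
)

```text
time_s: 17.95
position: [0.5, -0.098, 0.2746]
orientation: [0.154, 0.695, 0.686, 0.151]
ft_force: [-0.0, 0.8, -0.3]
gripper_width: 0.995
grip_force: 0.0
```

```bash
python3 - <<'E'
from g import *
s,p,R=pose();print(s["qpos"].round(2),p)
o,A=cass(-1);go(o+A@[0,0,.18],toolR(35,-.3),"hover")
E
```

```text
[ 0.76  0.   -0.58  2.16 -0.13  0.56  0.26] [ 0.49997263 -0.0980356   0.27462505]
hover shift [ 0.4796 -0.1729  0.1527] turn [-0.1121  0.0031 -0.0049] | mm [191.8 -69.2  61.1] deg [-10.1   0.3  -0.4] rows>=4.3
```

Emit:
arm_command(
  plan=[
    [0,[0.08,-0.02,0.02],[-0.02,0,0]],
    [0,[0.18,-0.05,0.04],[-0.05,0,0]],
    [0,[0.28,-0.09,0.07],[-0.08,0,0]],
    [0,[0.38,-0.13,0.11],[-0.112,0.003,-0.005]],
    [0,[0.45,-0.16,0.14],[-0.112,0.003,-0.005]],
    [0,[0.48,-0.173,0.153],[-0.112,0.003,-0.005]],
    [0,[0.48,-0.173,0.153],[-0.112,0.003,-0.005]],
    [0,[0.48,-0.173,0.153],[-0.112,0.003,-0.005]],
  ],
)

```text
time_s: 18.75
position: [0.4694, 0.0587, 0.1998]
orientation: [0.214, 0.683, 0.67, 0.197]
ft_force: [-0.3, -0.3, 0.1]
gripper_width: 1.003
grip_force: 0.0
```

```bash
python3 - <<'E'
from w import *
s,p,R=pose();print(s["qpos"].round(2),p)
o,A=cass(-1);pic,d,c,W=topfit(o,A);cv2.imwrite("pics/w6.png",pic[:,:,::-1])
go(tcp(o,A),toolR(35,-.3),"grasp")
E
```

```text
[ 0.58  0.05 -0.91  2.41  1.06  0.28 -1.3 ] [0.46943971 0.05869484 0.19975341]
3875 z [0.119  0.121  0.1221] x [-0.0172  0.0125] y [-0.044   0.0534]
rect [-2.6  4.5 30.  99.2  0.1]
grasp shift [ 0.0873 -0.0132  0.252 ] turn [-0.0147  0.0138 -0.0037] | mm [ 34.9  -5.3 100.8] deg [-1.3  1.2 -0.3] rows>=2.1
```

Emit:
arm_command(
  plan=[
    [0,[0.0,0,0.0],[0,0,0]],
    [0,[0,0,0],[0,0,0]],
    [0,[0,0,0],[0,0,0]],
    [0,[0,0,0],[0,0,0]],
  ],
)

```text
time_s: 19.2
position: [0.4699, 0.0586, 0.2009]
orientation: [0.214, 0.683, 0.67, 0.197]
ft_force: [-0.8, -0.3, -0.2]
gripper_width: 1.0
grip_force: 0.0
```

```bash
python3 - <<'E'
from w import *
s,p,R=pose();print(s["qpos"].round(2),s["dq"].round(2),p)
o,A=cass(-1);pic,d,c,W=topfit(o,A)
go(tcp(o,A),toolR(35,-.3),"grasp")
E
```

```text
[ 0.58  0.05 -0.91  2.41  1.05  0.28 -1.29] [-0.    0.   -0.    0.    0.01  0.   -0.01] [0.46987158 0.05862729 0.20088102]
3783 z [0.1193 0.1212 0.1222] x [-0.0158  0.0135] y [-0.0472  0.0509]
rect [-1.4  1.2 29.8 99.8  0.1]
grasp shift [ 0.0952 -0.0194  0.2541] turn [-0.0133  0.0165 -0.0029] | mm [ 38.1  -7.8 101.6] deg [-1.2  1.5 -0.3] rows>=2.2
```

Emit:
arm_command(
  plan=[
    [0,[0.0,0.02,0.04],[0,0,0]],
    [0,[0.03,0.01,0.08],[0,0.005,0]],
    [0,[0.06,0,0.09],[-0.01,0.01,0]],
    [0,[0.095,-0.02,0.09],[-0.013,0.016,0]],
    [0,[0.095,-0.02,0.09],[-0.013,0.016,0]],
    [0,[0.095,-0.02,0.09],[-0.013,0.016,0]],
    [0,[0.095,-0.02,0.09],[-0.013,0.016,0]],
    [0,[0.095,-0.02,0.09],[-0.013,0.016,0]],
  ],
)

```text
time_s: 20.05
position: [0.4843, 0.0957, 0.166]
orientation: [0.213, 0.678, 0.671, 0.212]
ft_force: [-0.2, -0.2, -0.4]
gripper_width: 0.995
grip_force: 0.0
```

```bash
python3 - <<'E'
from w import *
s,p,R=pose();print(s["qpos"].round(2),s["dq"].round(2),p)
o,A=cass(-1);pic,d,c,W=topfit(o,A)
go(tcp(o,A),toolR(35,-.3),"grasp")
E
```

```text
[ 0.4   0.21 -0.86  2.41  1.57  0.39 -1.86] [-0.    0.   -0.    0.    0.    0.   -0.01] [0.48427022 0.0956754  0.16599686]
4584 z [0.1191 0.1211 0.1221] x [-0.0159  0.0137] y [-0.047  0.051]
rect [-1.1  1.4 99.7 30.1 90. ]
grasp shift [-0.0038 -0.0033  0.1642] turn [-0.      0.0006 -0.003 ] | mm [-1.5 -1.3 65.7] deg [-0.   0.1 -0.3] rows>=1.3
```

Emit:
arm_command(
  plan=[
    [0,[0,-0.006,0.04],[0,0,0]],
    [0,[0,-0.006,0.08],[0,0,0]],
    [0,[0,-0.006,0.12],[0,0,0]],
    [0,[0,-0.006,0.15],[0,0,0]],
    [0,[0,-0.006,0.162],[0,0,0]],
    [0.4,[0,-0.006,0.162],[0,0,0]],
    [0.5,[0,-0.006,0.162],[0,0,0]],
    [0.5,[0,-0.006,0.162],[0,0,0]],
    [0.5,[0,-0.006,0.162],[0,0,0]],
  ],
)

```text
time_s: 21.0
position: [0.519, 0.0963, 0.1116]
orientation: [0.213, 0.677, 0.671, 0.212]
ft_force: [-0.6, -0.7, -0.0]
gripper_width: 0.672
grip_force: 0.0
```

```bash
python3 - <<'E'
from w import *
s,p,R=pose();print(s["qpos"].round(2),s["ft_force"].round(1),p)
o,A=cass(-1);print("tcp in cassette frame",((p-o)@A*1e3).round(1))
go(tcp(o,A)+A@[-.0011,.0014,.001],toolR(35,-.3),"grasp")
E
```

```text
[ 0.35  0.44 -0.82  2.38  1.89  0.53 -2.1 ] [-0.6 -0.7 -0. ] [0.51897077 0.0963024  0.11162711]
tcp in cassette frame [-1.4  2.3 85.2]
grasp shift [-0.0022  0.0007  0.0006] turn [ 0.0001  0.0001 -0.0021] | mm [-0.9  0.3  0.2] deg [ 0.   0.  -0.2] rows>=0.0
```

Emit:
arm_command(
  plan=[
    [1,[0,0,0],[0,0,0]],
    [1,[0,0,0],[0,0,0]],
    [1,[0,0,0],[0,0,0]],
    [1,[0,0,0],[0,0,0]],
    [1,[0,0,0],[0,0,0]],
    [1,[0,0,0],[0,0,0]],
    [1,[0,0,0],[0,0,0]],
    [1,[0,0,0],[0,0,0]],
  ],
  grip_force=35,
)

```text
time_s: 21.8
position: [0.5195, 0.0964, 0.1115]
orientation: [0.213, 0.677, 0.671, 0.213]
ft_force: [0.9, -1.4, 5.5]
gripper_width: 0.327
grip_force: 35.0
```

```bash
python3 - <<'E'
from w import *
s,p,R=pose();print(s["ft_force"].round(1),p,s["gripper_width"]*92)
E
```

```text
[ 0.9 -1.4  5.5] [0.51951945 0.09636677 0.11151735] 30.08072875405131
```

Emit:
arm_command(
  plan=[
    [1,[0,0,-0.03],[0,0,0]],
    [1,[0,0,-0.07],[0,0,0]],
    [1,[0,0,-0.11],[0,0,0]],
    [1,[0,0,-0.16],[0,0,0]],
    [1,[0,0.03,-0.19],[0.02,0,0]],
    [1,[0,0.06,-0.22],[0.04,0,0]],
    [1,[0,0.1,-0.26],[0.07,0,0]],
    [1,[0,0.14,-0.3],[0.09,0,0]],
    [1,[0,0.17,-0.34],[0.11,0,0]],
    [1,[0,0.19,-0.356],[0.11,0,0]],
    [1,[0,0.19,-0.356],[0.11,0,0]],
    [1,[0,0.19,-0.356],[0.11,0,0]],
  ],
)

```text
time_s: 23.0
position: [0.4987, 0.0949, 0.27]
orientation: [0.153, 0.694, 0.687, 0.152]
ft_force: [-0.1, -1.2, -3.0]
gripper_width: 0.326
grip_force: 35.0
```

```bash
python3 - <<'E'
from w import *
s,p,R=pose();print(s["qpos"].round(2),s["ft_force"].round(1),p,s["gripper_width"]*92)
go([.49,-.18,.28],toolR(25,2),"see bar")
E
```

```text
[ 0.8   0.05 -1.13  2.15  0.34  0.58 -0.59] [-0.1 -1.2 -3. ] [0.4987268  0.09490964 0.27004765] 30.0068646787798
see bar shift [-0.6874 -0.0023 -0.0294] turn [-0.0003  0.0116 -0.0266] | mm [-275.    -0.9  -11.8] deg [-0.   1.  -2.4] rows>=5.5
```

```bash
python3 - <<'E'
from w import *
go([.535,-.225,.315],toolR(25,2),"see bar")
E
```

```text
see bar shift [-0.7986  0.1377 -0.0608] turn [-0.0003  0.0116 -0.0266] | mm [-319.5   55.1  -24.3] deg [-0.   1.  -2.4] rows>=6.5
```

Emit:
arm_command(
  plan=[
    [1,[-0.05,0.01,-0.04],[0,0,0]],
    [1,[-0.13,0.03,-0.07],[0,0,0]],
    [1,[-0.22,0.04,-0.07],[0,0,0]],
    [1,[-0.32,0.05,-0.07],[0,0,0]],
    [1,[-0.42,0.07,-0.07],[0,0.005,-0.01]],
    [1,[-0.52,0.09,-0.07],[0,0.005,-0.01]],
    [1,[-0.62,0.11,-0.065],[0,0.01,-0.02]],
    [1,[-0.71,0.13,-0.06],[0,0.012,-0.027]],
    [1,[-0.77,0.138,-0.06],[0,0.012,-0.027]],
    [1,[-0.799,0.138,-0.06],[0,0.012,-0.027]],
    [1,[-0.799,0.138,-0.06],[0,0.012,-0.027]],
    [1,[-0.799,0.138,-0.06],[0,0.012,-0.027]],
  ],
)

```text
time_s: 24.2
position: [0.5362, -0.2218, 0.3142]
orientation: [0.148, 0.677, 0.704, 0.156]
ft_force: [0.3, 0.9, -3.1]
gripper_width: 0.327
grip_force: 35.0
```

```bash
python3 - <<'E'
from fs import *
from cr import cradle_meas
s,p,R=pose();print(s["qpos"].round(2),s["ft_force"].round(1),p)
pic,d=imaging.camera("wrist");W=cloud(d,imaging.calibration("wrist"));cv2.imwrite("pics/w7.png",pic[:,:,::-1])
np.savez("w7.npz",W=W,d=d)
fitstand(W,d,"bar",[.529,-.0945,.035])
cradle_meas("w7.npz",.531,-.095,2.2,.095)
T=(W[d>0]-p)@R
k=(abs(T[:,0])<.07)&(abs(T[:,1])<.0165)&(T[:,2]<-.031)&(T[:,2]>-.039);q=T[k]
print("held",k.sum(),np.percentile(q,[1,50,99],0).round(4),cv2.minAreaRect((q[:,:2]*1e3).astype(np.float32)))
E
```

```text
[ 1.13  0.15 -0.74  1.94 -0.13  0.7   0.54] [ 0.3  0.9 -3.1] [ 0.53616518 -0.22178826  0.31423697]
bar n 16078 rect [503.2 -95.6  83.1 124.1   2.1] base z 0.0132
[ 0.5349 -0.0946  0.0482  0.0973] 2.76 0.0021
[ 0.5327 -0.0943  0.0404  0.1019] 2.31 0.0021
[ 0.5326 -0.0944  0.0399  0.1018] 2.29 0.0021
plate 1128 [0.0061 0.0064 0.0066] slope [0.057 0.004] yawslope [-0.011  0.006]
ledge 2107 [-0.0005  0.0005  0.0015]
cheek -1 80 [-0.0613 -0.0603 -0.0584 -0.0565 -0.0556]
held 8049 [[-0.049  -0.0147 -0.0382]
 [ 0.0201  0.0005 -0.0366]
 [ 0.049   0.0152 -0.0327]] ((-0.8011589050292969, 0.0679168701171875), (32.98137664794922, 100.05020904541016), 89.61566925048828)
```

```bash
sed -i 's/off=.0005/off=-.0008/g' n.py; python3 n.py "(.5365,-.0942,2.2,.0981)" "(.004,0,.08)"; python3 - <<'E'
from cr import *
cradle_meas("w7.npz",.5365,-.0942,2.2,.0981)
E
```

```text
to shift [ 0.32   -0.1426  0.0988] turn [-0.0005 -0.0018  0.0008] | mm [128.  -57.   39.5] deg [-0.  -0.2  0.1] rows>=2.9
t 24.25 q [ 1.13  0.15 -0.74  1.94 -0.13  0.7   0.54] f tool [-0.4 -0.5  2.7] tq [ 0.56 -0.    0.03] grip 34.99554455280304
cradle-frame offset mm [  61.2 -128.   119.1]
plate 1076 [-0.0002  0.0001  0.0003] slope [-0.001  0.   ] yawslope [-0.002 -0.   ]
ledge 2096 [-0.001  0.     0.001]
cheek -1 77 [-0.0619 -0.0608 -0.059  -0.0571 -0.0562]
platetop 755 [0.0566 0.0577 0.0584]
```

Emit:
arm_command(
  plan=[
    [1,[0.05,-0.02,0],[0,0,0]],
    [1,[0.12,-0.05,0],[0,0,0]],
    [1,[0.2,-0.09,0.01],[0,0,0]],
    [1,[0.27,-0.12,0.03],[0,0,0]],
    [1,[0.32,-0.143,0.05],[0,-0.002,0]],
    [1,[0.32,-0.143,0.08],[0,-0.002,0]],
    [1,[0.32,-0.143,0.099],[0,-0.002,0]],
    [1,[0.32,-0.143,0.099],[0,-0.002,0]],
    [1,[0.32,-0.143,0.099],[0,-0.002,0]],
    [1,[0.32,-0.143,0.099],[0,-0.002,0]],
  ],
)

```text
time_s: 25.25
position: [0.4969, -0.0968, 0.2562]
orientation: [0.151, 0.677, 0.703, 0.156]
ft_force: [1.0, 0.3, -3.2]
gripper_width: 0.326
grip_force: 35.0
```

```bash
python3 n.py "(.5365,-.0942,2.2,.0981)" "(.003,0,.012)"
```

```text
to shift [ 0.0052 -0.0052  0.1717] turn [0.0008 0.0015 0.    ] | mm [ 2.1 -2.1 68.7] deg [0.1 0.1 0. ] rows>=1.4
t 25.25 q [ 1.05  0.05 -0.86  2.18 -0.12  0.51  0.33] f tool [ 0.3 -0.4  3.3] tq [0.62 0.   0.03] grip 34.99553918838501
cradle-frame offset mm [ 5.  -1.9 80.7]
```

Emit:
arm_command(
  plan=[
    [1,[0.005,-0.005,0.02],[0,0,0]],
    [1,[0.005,-0.005,0.05],[0,0,0]],
    [1,[0.005,-0.005,0.08],[0,0,0]],
    [1,[0.005,-0.005,0.11],[0,0,0]],
    [1,[0.005,-0.005,0.14],[0,0,0]],
    [1,[0.005,-0.005,0.16],[0,0,0]],
    [1,[0.005,-0.005,0.17],[0,0,0]],
    [1,[0.005,-0.005,0.172],[0,0,0]],
    [1,[0.005,-0.005,0.172],[0,0,0]],
    [1,[0.005,-0.005,0.172],[0,0,0]],
  ],
)

```text
time_s: 26.25
position: [0.5243, -0.0944, 0.1931]
orientation: [0.151, 0.677, 0.703, 0.156]
ft_force: [0.5, -0.1, -2.2]
gripper_width: 0.32
grip_force: 35.0
```

```bash
python3 n.py "(.5365,-.0942,2.2,.0981)" "(.003,0,0)"
```

```text
to shift [ 0.0015 -0.0006  0.0298] turn [ 0.001   0.0016 -0.0004] | mm [ 0.6 -0.2 11.9] deg [ 0.1  0.1 -0. ] rows>=0.2
t 26.25 q [ 0.84  0.22 -0.74  2.2   0.2   0.35  0.02] f tool [-0.2 -0.5  2.2] tq [ 0.57 -0.02  0.01] grip 34.995542764663696
cradle-frame offset mm [ 3.2 -0.6 11.9]
```

Emit:
arm_command(
  plan=[
    [1,[0,0,0.005],[0,0,0]],
    [1,[0,0,0.01],[0,0,0]],
    [1,[0,0,0.015],[0,0,0]],
    [1,[0,0,0.019],[0,0,0]],
    [1,[0,0,0.022],[0,0,0]],
    [1,[0,0,0.025],[0,0,0]],
    [1,[0,0,0.025],[0,0,0]],
  ],
)

```text
time_s: 26.95
position: [0.5284, -0.0941, 0.1833]
orientation: [0.151, 0.677, 0.703, 0.156]
ft_force: [0.3, 0.5, -2.1]
gripper_width: 0.326
grip_force: 35.0
```

```bash
python3 n.py "(.5365,-.0942,2.2,.0981)" "(.003,0,0)"
```

```text
to shift [0.0009 0.0006 0.0033] turn [ 0.0004  0.0011 -0.0004] | mm [0.4 0.2 1.3] deg [ 0.   0.1 -0. ] rows>=0.0
t 26.95 q [ 0.8   0.24 -0.7   2.2   0.24  0.33 -0.02] f tool [ 0.5 -0.6  2.1] tq [ 0.61 -0.04 -0.08] grip 34.99548017978668
cradle-frame offset mm [ 2.8 -0.4  1.3]
```

Emit:
arm_command(
  plan=[
    [1,[0,0,0.002],[0,0,0]],
    [1,[0,0,0.004],[0,0,0]],
    [1,[0,0,0.005],[0,0,0]],
    [1,[0,0,0.005],[0,0,0]],
    [1,[0,0,0.005],[0,0,0]],
  ],
)

```text
time_s: 27.45
position: [0.5292, -0.0941, 0.1817]
orientation: [0.151, 0.677, 0.703, 0.156]
ft_force: [0.3, 0.3, -1.9]
gripper_width: 0.323
grip_force: 35.0
```

```bash
python3 n.py "(.5365,-.0942,2.2,.0981)" "(.003,0,0)"
```

```text
to shift [ 0.0011  0.0003 -0.0012] turn [ 0.0006  0.0013 -0.0005] | mm [ 0.4  0.1 -0.5] deg [ 0.1  0.1 -0. ] rows>=0.0
t 27.45 q [ 0.8   0.24 -0.7   2.2   0.24  0.33 -0.03] f tool [ 0.3 -0.6  1.9] tq [ 0.54 -0.02 -0.05] grip 34.9954229593277
cradle-frame offset mm [ 2.9 -0.4 -0.5]
```

Emit:
arm_command(
  plan=[
    [1,[0,0,0.002],[0,0,0]],
    [1,[0,0,0.004],[0,0,0]],
    [1,[0,0,0.004],[0,0,0]],
    [1,[0,0,0.004],[0,0,0]],
  ],
)

```text
time_s: 27.85
position: [0.5298, -0.0942, 0.1803]
orientation: [0.151, 0.677, 0.703, 0.155]
ft_force: [-4.3, 0.0, 3.6]
gripper_width: 0.327
grip_force: 35.0
```

```bash
python3 n.py "(.5365,-.0942,2.2,.0981)" "(.0,0,0)"
```

```text
to shift [ 0.0014 -0.0069 -0.0049] turn [ 0.0004  0.0015 -0.0005] | mm [ 0.5 -2.8 -2. ] deg [ 0.   0.1 -0. ] rows>=0.1
t 27.85 q [ 0.79  0.25 -0.69  2.2   0.25  0.33 -0.03] f tool [ 0.2 -2.4 -5.1] tq [ 1.09  0.15 -0.06] grip 34.9978244304657
cradle-frame offset mm [ 2.8 -0.6 -2. ]
```

Ledge felt. Ease off slightly and slide back to the plate (about 2.8 mm, plus 1 mm as on the first one).

Emit:
arm_command(
  plan=[
    [1,[0,0,-0.0015],[0,0,0]],
    [1,[0,-0.002,-0.0015],[0,0,0]],
    [1,[0,-0.004,-0.0015],[0,0,0]],
    [1,[0,-0.006,-0.0015],[0,0,0]],
    [1,[0,-0.0075,-0.0015],[0,0,0]],
    [1,[0,-0.0075,-0.0015],[0,0,0]],
  ],
)

```text
time_s: 28.45
position: [0.5275, -0.0942, 0.1799]
orientation: [0.151, 0.677, 0.703, 0.156]
ft_force: [0.7, -0.6, 2.8]
gripper_width: 0.326
grip_force: 35.0
```

```bash
python3 n.py "(.5365,-.0942,2.2,.0981)" "(.0,0,0)"
```

```text
to shift [ 0.0011 -0.0014 -0.0035] turn [ 0.0014  0.0013 -0.0005] | mm [ 0.4 -0.5 -1.4] deg [ 0.1  0.1 -0. ] rows>=0.0
t 28.45 q [ 0.8   0.24 -0.7   2.2   0.25  0.32 -0.03] f tool [-0.7  1.8 -2.2] tq [-0.2   0.08  0.09] grip 34.997355937957764
cradle-frame offset mm [ 0.6 -0.4 -1.4]
```

Emit:
arm_command(
  plan=[
    [1,[0,-0.001,0],[0,0,0]],
    [1,[0,-0.0015,0],[0,0,0]],
    [1,[0,-0.0015,0],[0,0,0]],
    [0.5,[0,-0.0015,0],[0,0,0]],
    [0.3,[0,-0.0015,0],[0,0,0]],
    [0.3,[0,-0.0015,0],[0,0,0]],
    [0.3,[0,-0.0015,0],[0,0,0]],
    [0.3,[0,-0.0015,0],[0,0,0]],
  ],
)

```text
time_s: 29.25
position: [0.5262, -0.0942, 0.179]
orientation: [0.151, 0.677, 0.703, 0.155]
ft_force: [0.6, 0.8, -0.3]
gripper_width: 0.701
grip_force: 0.0
```

```bash
python3 n.py "(.5365,-.0942,2.2,.0981)" "(.0,0,.08)"
```

```text
to shift [ 0.0006  0.0026 -0.204 ] turn [ 0.0002  0.0012 -0.0005] | mm [  0.2   1.1 -81.6] deg [ 0.   0.1 -0. ] rows>=1.6
t 29.25 q [ 0.8   0.24 -0.7   2.21  0.25  0.32 -0.03] f tool [0.7 0.5 0.5] tq [ 0.29  0.   -0.06] grip 0.0
cradle-frame offset mm [-1.  -0.4 -1.6]
```

Emit:
arm_command(
  plan=[
    [0.3,[0,0.0025,-0.02],[0,0,0]],
    [0.3,[0,0.0025,-0.06],[0,0,0]],
    [0.3,[0,0.0025,-0.11],[0,0,0]],
    [0.3,[0,0.0025,-0.16],[0,0,0]],
    [0.3,[0,0.0025,-0.2],[0,0,0]],
    [0.3,[0,0.0025,-0.22],[0,0,0]],
    [0.3,[0,0.0025,-0.22],[0,0,0]],
    [0.3,[0,0.0025,-0.22],[0,0,0]],
  ],
)

```text
time_s: 30.05
position: [0.4899, -0.0957, 0.2592]
orientation: [0.151, 0.677, 0.703, 0.155]
ft_force: [-0.2, 0.2, 0.1]
gripper_width: 0.701
grip_force: 0.0
```

```bash
python3 chk.py "(.5365,-.0942,2.2,.0981)" pics/w8.png; python3 - <<'E'
from g import *
for n in ("scene",):
    p,d=imaging.camera(n);cv2.imwrite("pics/scene9.png",cv2.resize(p[110:350,120:440,::-1],(800,600),interpolation=cv2.INTER_CUBIC))
    W=cloud(d,imaging.calibration(n))
    for l in("amber_vial","lab_timer","petri_0"):
        for a in imaging.trace(l,n)[:1]: print(l,a["conf"],np.median(W[a["mask"]&(d>0)],0).round(3))
E
```

```text
3879 z [0.1171 0.1192 0.1204] x [-0.0154  0.0141] y [-0.049   0.0493]
rect [ -0.6  -0.5 100.   30.   89.9]
top z slope x,y [-0.0002  0.0009  0.1194]
scene back 39 -0.0162 slope z,y [-0.0007  0.0051 -0.0162]
side back 187 -0.0145 slope z,y [-0.0033 -0.0018 -0.0142]
amber_vial 0.66 [ 0.68  -0.055  0.039]
lab_timer 0.69 [0.669 0.047 0.017]
petri_0 0.6 [ 0.353 -0.261  0.016]
```

View pics/scene9.png

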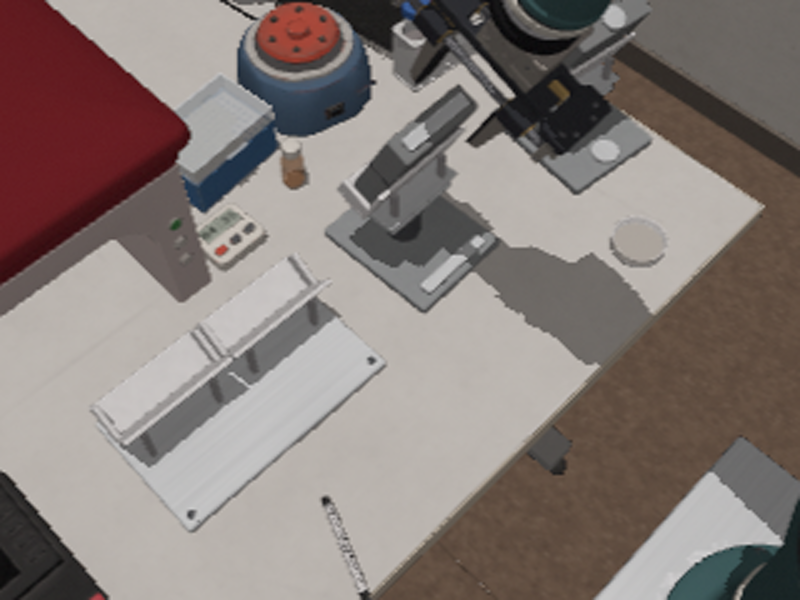

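The final scene view shows the bar cassette seated on the bar-mark stand at (415,150). The rack is empty and the vial, timer and petri dish are where they were. The gripper is clear, so I'm handing in.

```bash
python3 -c "
from bench import r
print(r.sign_off())"
```

```text
the job is handed in; nothing more can be done
None
```

Job handed in at about 30 s: after release both cassettes measured square in their cradles, tag end up, on the matching stands (round on round, bar on bar), and the vial, timer and petri dish are where they were.

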